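# Clamp a valve block with the travelling feed knob

## Robot

A 7-joint arm with a two-finger parallel gripper is mounted at the origin on the work surface. World frame = base frame: x ahead of the robot, y to its left, z up, the work surface at z = 0. Lengths are in m, angles in rad, forces in N, time in s.
With the tool pointing down it reaches from about 0.35 to 0.775 m from the base axis. Payload 3.1 kg.
Tool frame: the origin (TCP) lies at the very end of the fingers, on their centre line; the grasp point (between the pads) lies 19 mm behind it (env.pinch_z is the z of the grasp point in the tool frame, in m); z points along the fingers, y is the line along which they close (so a half turn about z gives the same grasp; the last joint's range is limited). The gripper opens to 85 mm and grips with 20 to 120 N. Pads are 22 mm wide; open, the fingers measure 114 mm over their backs; the gripper's body (76 mm by 85 mm) begins 54 mm behind the grasp point. The pads swing forward as they close: fully open they stand 13 mm farther back than shut.
Start: joints at [1.235, 0.311, 0.014, 1.512, -0.004, 1.319, -0.027], TCP at [0.159, -0.526, 0.231] pointing down, gripper open.
Joint ranges: [-2.7, 2.7], [-0.3, 1.91], [-1.27, 1.3], [0.12, 2.57], [-1.44, 4.58], [0.2, 2.03], [-3.05, 3.05]. Speed limits (rad/s): [2.79, 2.79, 3.14, 3.14, 3.14, 3.14, 3.14].

## Interface

Orientations are given as [roll, pitch, yaw] about the fixed x, y, z axes, in that order (R = Rz(yaw) Ry(pitch) Rx(roll)).
In Python, from plant import env gives the robot as it stands.
- The arm moves only by the tool carry_out, never from a script. Its argument "series" is a list of rows, each a list of 3 entries, a list of its own where there are three numbers: the shift along the tool's x, y, z as a fraction of full scale, then the turn about the tool's z as a fraction of full scale, then the opening, from 0 (shut) to 1 (fully open). A call has 1 to 8 rows; each row shifts and turns the commanded pose from where the row before left it, along the tool's axes as they then stand; what a row does not reach is not made up. Full scale, the value 1, is 0.02 m for a shift and 90 degrees for a turn. A row lasts 1/8 s, in which the tool goes at most 62.5 mm and 10.7 degrees, less where a joint would pass 70% of its speed; a pose out of reach is approached as far as the arm can. A call with a number of a shift or a turn outside -1 to 1 is refused whole. A call with a gripper value outside its range is refused whole. The fingers move at their own pace and stop on an object; "newtons" is the grip in N (left out, the last holds). Time passes only in rows, so rows that do not move let the fingers close. It gives the time, the measured TCP pose, the force, the opening and the grip force at its end, in the units of the state.
- env.observe(): the state, without advancing time (a new reading comes with each control period).
- env.snapshot(name): name is "scene" or "side" or "wrist"; returns a dict with "frame" (400x640x3 uint8, red, green, blue), "depth" (400x640 float32, m along the optical axis (not along the pixel's ray), 0 where there is no reading), "vfov" (degrees; the focal length in pixels is half the picture's height over the tangent of half this angle, whatever the lens; pixels are square), "cx", "cy" (the principal point, pixels), "pose" (4x4, takes a point from camera to world coordinates); the wrist camera has in their place "T_tool_cam" (4x4, takes a point from camera to tool coordinates, whose origin is the TCP and whose axes are the flange's). Camera axes: x right, y down, z forward; pixel columns grow to the right and rows downward; lengths in m; the calibration is good to about 2 mm. A picture is of the moment at which its call begins: read the wrist's pose just before it.
- env.close_job(): hands the job in; it is judged then, once.
The state is a dict: "time": time; "joints": joint angles; "joint_vel": joint speeds; "tau": joint torques, N m; "position": TCP position; "tool_rot": TCP orientation; "force": force on the tool from outside, world axes, zero at the start; "moment": the same for the moment, N m; "opening": finger opening in m; "grip_force": force on a finger pad.
Only numpy, scipy, OpenCV 4.12 (cv2) and the standard library are available. Lean on these libraries where they do the work, as an engineer would, in place of code of your own. Each camera call takes 0.05 s, during which the arm holds its last target. There are 200 camera calls.

## Task

Set the loose aluminium valve block upright in the channel of the clamping fixture, between its two jaws, and let go of it; then turn the feed knob clockwise, going along with the carriage as it creeps away without forcing the knob sideways or pushing on the carriage itself, until the block is clamped firmly but not crushed between the sprung pad and the far jaw. Leave it clamped, and leave the other things on the bench where they are.

Things in the scene. Friction and masses are not known exactly. Their poses are not given: they have to be found in the camera images.
- fixture: grey clamping fixture fixed to the bench: base plate 110 (x) x 360 (y) x 12 mm. Origin at the centre of its underside; +y along it, from the carriage to the far jaw. The far jaw (steel, 70 wide, top 52 mm above the bench) was set by hand: its clamping face lies somewhere between y = 103 and 115 mm, not measured; it does not give.
- nest (a point): middle of the channel floor, 12 mm above the bench, axes as the fixture's: set the block here (8 mm or more of air to either jaw). Two rails 12 mm high, inner faces at x = +-20 mm, 10 mm thick, run along y from -56 to +59 mm. Clamping then carries the block up to 20 mm farther in +y, which is right.
- block: loose aluminium valve block, 36 (x) x 56 (y) x 45 mm (z), with a round steel plug 20 mm across and 10 mm high on top; 0.2 to 0.37 kg. Origin at the centre of its underside, z up. It starts upright on the bench; its 56 mm length must lie along the channel (either end first), 2 mm of play on each side.
- carriage: dark steel carriage, 80 x 80 mm, top 60 mm above the bench, sliding along the fixture's +y; axes as the fixture's, origin on its centre line 12 mm above the bench.
- pad_rest (a point): centre of the face of the sprung steel pad (34 wide, 36 high) in front of the carriage, where it is when not loaded; moves with the carriage, axes as the fixture's. The pad gives 1 mm for 8 N and bottoms at 6 mm. Sound clamping is 10 to 30 N; over 35 N the block is crushed. Aim at 18 N: 2.2 mm, or 0.19 rad of knob after the block is tight between both jaws.
- feed (a joint): angle of the feed knob (rad), growing clockwise seen from above, 0 to 4.9. Carriage and knob move 12 mm in the fixture's +y per rad. Friction of 0.2 to 0.3 Nm resists it and holds it where it is left; each newton of clamping adds 0.012 Nm, felt at the tool as moment about +z. Shoving the loose block costs up to 4 N. The block gets tight 1.3 to 3.2 rad after the start.
- knob_grip (a point): on the knob's axis, 97 mm above the bench, at the height to grip. The black knob is a disc 48 mm across with a bar on it 44 mm long (along this point's x), 14 mm thick (its y), 32 mm high (top 7 mm above the point, disc 23 mm below it); grip the bar across its thickness. The point turns and travels with the knob; z up.
- spindle (a point): on the spindle's axis, fixed to the carriage, 97 mm above the bench; axes as the fixture's. The knob sits on the spindle in a sprung bushing that yields sideways 1 mm for 5 N, so knob_grip lies over this point when not loaded; more than 4 mm (20 N) between them bends the spindle, as when the hand does not go along with the carriage, or shoves the knob instead of turning it.
- spanner: steel spanner lying on the bench; leave it
- driver: screwdriver lying on the bench; leave it
- flange: steel ring, 64 mm across, 12 mm high; leave it
- fitting: small brass fitting, 30 mm across, 40 mm high; leave it
- grease: tin, 66 mm across, 100 mm high; leave it
- capcup: open cup, 68 mm across, 60 mm high; leave it
- plug: dark steel plug, 44 mm across, 30 mm high; leave it
Not all that is in view belongs to the job. What is shaped like the block but green or pink is not meant.

How it is judged:
By the outcome, as a careful person would: the job done as asked, in the order asked, and still so for the second after the job is handed in, with the robot touching nothing.
It also fails if it takes over 72 s, if anything falls off the work surface, if the arm or the gripper's body presses on something with over 40 N, if the wrist force passes 120 N, or if a joint passes its speed limit or range.

## Working session

There is one attempt and no reset: what is moved stays moved. The work goes in short steps, Python scripts to look and compute and a tool call to move; the robot and the scene stay as the last step left them, time stands still between calls to the robot, and variables do not carry over. Pictures are saved under pics/ and viewed, at most 10 in all, crops included, and the job is handed in when it is done.

Besides the shell and the picture viewer there is one more tool, called as name(argument=value, ...), one argument or row to a line, values as JSON. carry_out: Moves the arm, as the interface text tells. Shift numbers are shares of 0.02 m and turn numbers shares of 90 degrees, none past 1 either way. Its arguments: {"type":"object","properties":{"series":{"type":"array","items":{"type":"array"}},"newtons":{"type":"number"}},"required":["series"]}

```bash
ls; mkdir -p pics; cat > h.py <<'E'
import numpy as np, cv2
from plant import env
from scipy.spatial.transform import Rotation as R
def snap(n):
    o=env.observe(); s=env.snapshot(n)
    s['f']=200/np.tan(np.radians(s['vfov'])/2)
    if 'pose' not in s:
        T=np.eye(4); T[:3,:3]=R.from_euler('xyz',o['tool_rot']).as_matrix() if np.shape(o['tool_rot'])==(3,) else np.array(o['tool_rot']); T[:3,3]=o['position']
        s['pose']=T@s['T_tool_cam']
    return s
def cloud(s):
    d=s['depth']; v,u=np.mgrid[:400,:640]
    p=np.stack([(u-s['cx'])/s['f']*d,(v-s['cy'])/s['f']*d,d],-1)
    w=p@s['pose'][:3,:3].T+s['pose'][:3,3]; w[d==0]=np.nan; return w
def ray(s,u,v,z):
    d=s['pose'][:3,:3]@np.array([(u-s['cx'])/s['f'],(v-s['cy'])/s['f'],1]); o=s['pose'][:3,3]
    return o+d*(z-o[2])/d[2]
def save(s,n): cv2.imwrite(f'pics/{n}.png',s['frame'][:,:,::-1])
E
python3 - <<'E'
from h import *
print(env.observe())
for n in('scene','side','wrist'):
    s=snap(n); save(s,n+'0'); print(n,s['f'],s['cx'],s['cy'],s['pose'].round(3).tolist(),(s['depth']==0).mean())
    np.savez(f'/tmp/{n}0.npz',**s)
E
```

```text
pics
{'time': 0.0, 'joints': array([ 1.23530005,  0.31174558,  0.01401893,  1.51307299, -0.00439697,
        1.31922646, -0.02719535]), 'joint_vel': array([-0.00070714,  0.00015877, -0.0013686 ,  0.00168373, -0.00107374,
        0.00091024,  0.00045113]), 'tau': array([-6.72668302e-04, -3.79914486e+01,  1.45807229e-01, -2.30589366e+01,
        1.22399116e-02,  1.37936702e-02, -1.93380075e-06]), 'position': array([ 0.15905309, -0.52571926,  0.23020381]), 'tool_rot': array([-3.13917345e+00,  1.09685412e-04,  2.93852888e-01]), 'force': array([-0.41463614, -0.94669376,  0.83546115]), 'moment': array([-0.04241697, -0.03258031,  0.00217149]), 'grip_force': 0.0, 'opening': 0.08513727255888903}
scene 401.62427195100537 320.6031527494465 192.95998151608785 [[0.324, 0.655, -0.683, 1.334], [0.946, -0.208, 0.249, -0.245], [0.021, -0.727, -0.687, 0.886], [0.0, 0.0, 0.0, 1.0]] 0.00415234375
side 464.94620925400477 311.3882635540598 192.04067375553518 [[-0.97, -0.119, 0.21, 0.287], [-0.241, 0.519, -0.82, 1.081], [-0.011, -0.846, -0.533, 0.785], [0.0, 0.0, 0.0, 1.0]] 0.004078125
wrist 310.72082338647203 321.3095608232484 196.8429764192279 [[0.29, -0.908, -0.302, 0.237], [-0.957, -0.276, -0.089, -0.503], [-0.002, 0.315, -0.949, 0.373], [0.0, 0.0, 0.0, 1.0]] 0.0038515625
```

View pics/scene0.png

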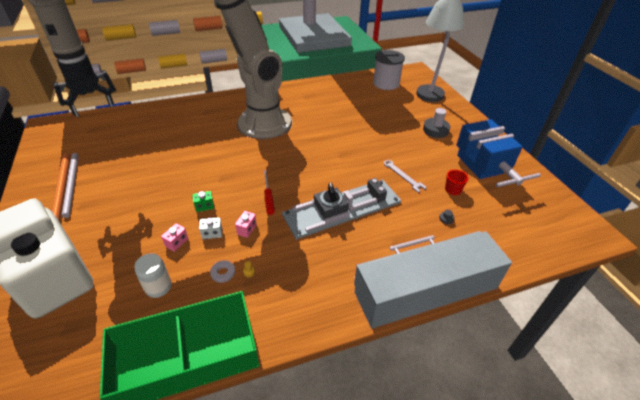

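View pics/side0.png

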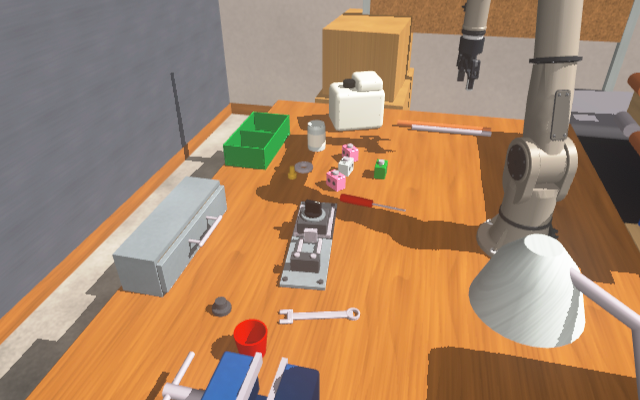

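The scene view shows the aluminium block at (209,228) beside two pink decoys and a green one. The fixture runs from about (290,220) to (395,195), with the knob at (332,195) and the far jaw at (376,187). The side view shows the block at (346,166), the knob at (313,208) and the far jaw at (307,262).

```bash
cat >> h.py <<'E'
def load(n): return dict(np.load(f'/tmp/{n}.npz'))
E
python3 - <<'E'
from h import *
s=load('scene0'); t=load('side0')
for nm,S,pts in(('scene',s,dict(block=(209,228),knob=(332,186),jaw=(376,187),c1=(286,212),c2=(295,236),c3=(400,202),c4=(388,187))),('side',t,dict(block=(346,166),knob=(313,208),jaw=(307,262),c1=(283,281),c2=(325,285),c3=(302,203)))):
    c=cloud(S)
    for k,(u,v) in pts.items(): print(nm,k,c[v,u].round(3))
# crops
a=cv2.resize(s['frame'][150:270,150:410],None,fx=3,fy=3,interpolation=cv2.INTER_CUBIC)
cv2.imwrite('pics/sc.png',a[:,:,::-1])
E
```

```text
scene block [ 0.532 -0.28   0.04 ]
scene knob [0.537 0.081 0.103]
scene jaw [0.528 0.231 0.05 ]
scene c1 [ 0.517 -0.055  0.018]
scene c2 [ 0.609 -0.054  0.01 ]
scene c3 [0.57  0.301 0.003]
scene c4 [0.502 0.291 0.011]
side block [ 0.508 -0.244  0.042]
side knob [0.538 0.087 0.09 ]
side jaw [0.512 0.254 0.048]
side c1 [0.561 0.296 0.013]
side c2 [0.46  0.286 0.014]
side c3 [ 0.601 -0.031  0.02 ]
```

View pics/sc.png

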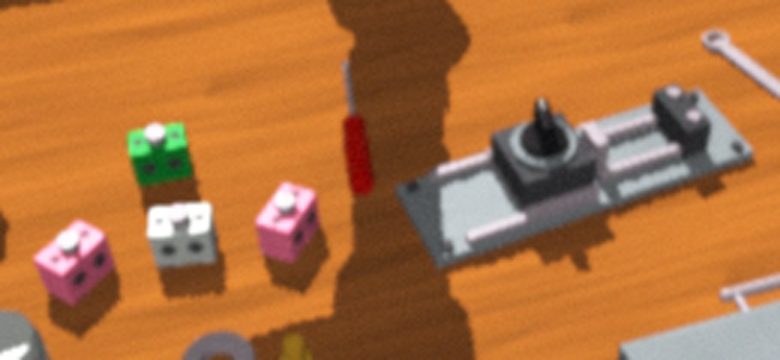

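The crop confirms the block at crop (182,235), its long face towards the camera and its plug on top. The knob's bar is seen end-on, so it lies roughly along world x. I'll measure both roughly from the depth clouds.

```bash
cat >> h.py <<'E'
def rect(p):
    (c,wh,a)=cv2.minAreaRect((p[:,:2]*1000).astype(np.float32)); return np.round(c,1),np.round(wh,1),round(a,1),len(p)
def sel(w,lo,hi):
    with np.errstate(invalid='ignore'): return np.all((w>lo)&(w<hi),-1)
E
python3 - <<'E'
from h import *
for n in('scene0','side0'):
    s=load(n); w=cloud(s); hsv=cv2.cvtColor(s['frame'],cv2.COLOR_RGB2HSV)
    grey=(hsv[...,1]<60)
    m=sel(w,[.45,-.36,.04],[.6,-.18,.049])&grey
    print(n,'block top',rect(w[m]))
    m=sel(w,[.45,-.36,.006],[.6,-.18,.06])&grey
    print(n,'block all',rect(w[m]))
    fx=[.4,-.12,0];
    for k,(z0,z1) in dict(plate=(.008,.016),jaw=(.046,.06),knobtop=(.095,.11),carr=(.055,.064)).items():
        m=sel(w,[.42,-.1,z0],[.66,.34,z1]); 
        if k=='jaw': m&=w[...,1]>.2
        m=cv2.morphologyEx(m.astype(np.uint8),cv2.MORPH_OPEN,np.ones((2,2)))>0
        print(n,k,rect(w[m]))
E
```

```text
scene0 block top (array([ 519.5, -267.1]), array([183.3,  45.6]), 80.1, 228)
scene0 block all (array([ 519.5, -267.1]), array([183.3,  45.6]), 80.1, 457)
scene0 plate (array([539.3, 122. ]), array([107.4, 367.3]), 6.8, 1553)
scene0 jaw (array([504.4, 255.9]), array([ 56.3, 109.1]), 41.8, 165)
scene0 knobtop (array([492.2,  98.3]), array([ 18.9, 151.7]), 68.9, 59)
scene0 carr (array([nan, nan]), array([0., 0.]), 0.0, 238)
side0 block top (array([ 514.5, -269.9]), array([174.2,  39.3]), 77.0, 90)
side0 block all (array([ 518.3, -268.6]), array([176.6,  45.7]), 81.4, 244)
side0 plate (array([510.6, 107.1]), array([403.8, 141.2]), 83.3, 1458)
side0 jaw (array([521.1, 222.3]), array([65.1, 73. ]), 8.6, 277)
side0 knobtop (array([550. ,  21.9]), array([ 40.3, 144. ]), 11.6, 87)
side0 carr (array([534. , 115.2]), array([ 76.5, 269.9]), 6.1, 298)
```

carry_out(
  series=[
    [[1,-0.33,0],0,1],
    [[1,-0.33,0],0,1],
    [[1,-0.33,0],0,1],
    [[1,-0.33,0],0,1],
    [[1,-0.33,0],0,1],
    [[1,-0.33,0],0,1],
    [[1,-0.33,0],0,1],
    [[1,-0.33,0],0,1],
  ],
)

```text
time: 1.15
position: [0.2975, -0.4289, 0.2309]
tool_rot: [-3.141, 0.0, 0.294]
force: [-0.4, -0.2, -0.7]
opening: 0.0853
grip_force: 0.0
```

carry_out(
  series=[
    [[1,-0.33,0],0,1],
    [[1,-0.33,0],0,1],
    [[1,-0.33,0],0,1],
    [[1,-0.33,0],0,1],
    [[1,-0.33,0],0,1],
    [[1,-0.33,0],0,1],
    [[1,-0.33,0],0,1],
    [[1,-0.33,0],0,1],
  ],
)

```text
time: 2.15
position: [0.4352, -0.3321, 0.2309]
tool_rot: [-3.141, 0.001, 0.294]
force: [0.3, 0.3, -0.6]
opening: 0.0851
grip_force: 0.0
```

carry_out(
  series=[
    [[1,-0.33,0],0,1],
    [[1,-0.33,0],0,1],
    [[1,-0.33,0],0,1],
    [[1,-0.33,0],0,1],
    [[0.5,-0.33,0],0,1],
    [[0,0,0],0,1],
  ],
)

```text
time: 2.9
position: [0.5121, -0.2738, 0.2311]
tool_rot: [-3.141, 0.0, 0.296]
force: [0.2, -0.1, -0.2]
opening: 0.0856
grip_force: 0.0
```

```bash
python3 - <<'E'
from h import *
o=env.observe(); print(o['time'],o['position'],o['tool_rot'],o['joints'])
s=snap('wrist'); save(s,'w1'); np.savez('/tmp/w1.npz',**s)
E
```

```text
2.9 [ 0.5120745  -0.27377305  0.2310978 ] [-3.14086027e+00  1.50476559e-04  2.96158562e-01] [ 0.61137212  0.38532399 -0.21138396  1.41609166  0.0804563   1.34924345
 -0.87732327]
```

View pics/w1.png

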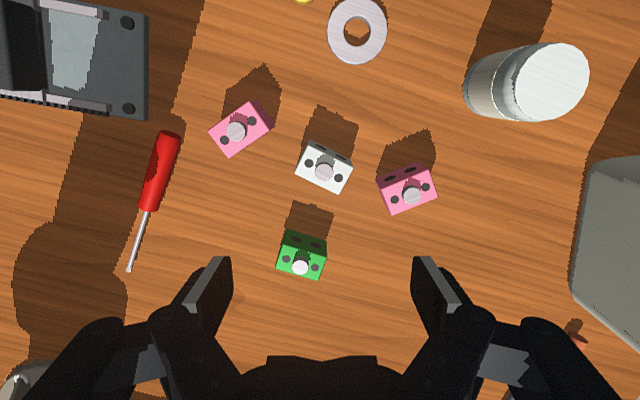

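The wrist view shows the white block at (323,170) with its plug at (324,171). The pink decoys are at (239,130) and (407,190), and the green one at (301,258).

```bash
python3 - <<'E'
from h import *
s=load('w1'); w=cloud(s); hsv=cv2.cvtColor(s['frame'],cv2.COLOR_RGB2HSV)
m=np.zeros((400,640),bool); m[130:205,285:362]=1
m&=sel(w,[0,-1,.039],[1,1,.07])&(hsv[...,1]<70)
n,l,st,c=cv2.connectedComponentsWithStats(m.astype(np.uint8)); k=1+st[1:,4].argmax(); m=l==k
cs,_=cv2.findContours(m.astype(np.uint8),0,1); q=max(cs,key=cv2.contourArea)[:,0]
P=np.array([ray(s,u,v,.045) for u,v in q]); print(st[k],rect(P), 'z',np.median(w[m][:,2]))
m2=m&sel(w,[0,-1,.04],[1,1,.049]); print('depth',rect(w[m2]))
E
```

```text
[ 295  144   59   50 1675] (array([ 515.8, -275.2]), array([55.8, 36.5]), 80.4, 146) z 0.045592887116283454
depth (array([ 515.1, -275.3]), array([56. , 36.3]), 80.0, 1386)
```

carry_out(
  series=[
    [[0,0,0.9],-0.117,0.62],
    [[0,0,0.9],-0.117,0.62],
    [[0,0,0.9],-0.117,0.62],
    [[0,0,0.9],-0.117,0.62],
    [[0,0,0.9],-0.117,0.62],
    [[0,0,0.9],-0.117,0.62],
    [[0,0,0],0,0.62],
    [[0,0,0],0,0.62],
  ],
)

```text
time: 3.95
position: [0.5116, -0.276, 0.1241]
tool_rot: [3.141, 0.001, 1.393]
force: [0.4, -0.3, -0.2]
opening: 0.0527
grip_force: 0.0
```

```bash
cat >> h.py <<'E'
def togo(x,y,yaw=None):
    o=env.observe(); Rm=R.from_euler('xyz',o['tool_rot']).as_matrix(); d=Rm.T@np.array([x-o['position'][0],y-o['position'][1],0])
    print('pos',o['position'].round(4),'yaw',round(float(np.degrees(o['tool_rot'][2])),2),'t',o['time'],'F',o['force'].round(1),'M',o['moment'].round(3),'open',round(o['opening'],4),'j',o['joints'].round(2))
    print('tool shift (units)',(d/.02).round(3),'turn units',None if yaw is None else round(-((yaw-np.degrees(o['tool_rot'][2])+180)%360-180)/90,4))
E
python3 - <<'E'
from h import *
togo(.5155,-.2753,80.3)
s=snap('wrist'); save(s,'w2'); w=cloud(s); hsv=cv2.cvtColor(s['frame'],cv2.COLOR_RGB2HSV)
with np.errstate(invalid='ignore'):
  m=sel(w,[.46,-.33,.036],[.57,-.22,.07])&(hsv[...,1]<70)&(s['depth']>.15)
n,l,st,c=cv2.connectedComponentsWithStats(m.astype(np.uint8)); k=1+st[1:,4].argmax(); m=l==k
cs,_=cv2.findContours(m.astype(np.uint8),0,1); q=max(cs,key=cv2.contourArea)[:,0]
print(st[k],rect(np.array([ray(s,u,v,.045) for u,v in q])),rect(w[m&sel(w,[0,-1,.04],[1,1,.049])]))
E
```

```text
pos [ 0.5116 -0.276   0.1241] yaw 79.8 t 3.95 F [ 0.4 -0.3 -0.2] M [ 0.027 -0.034 -0.021] open 0.0527 j [ 0.75  0.49 -0.41  1.57  0.21  1.13  0.12]
tool shift (units) [0.07  0.187 0.   ] turn units -0.0056
[ 302  165   48   72 3358] (array([ 515.1, -273.6]), array([56.9, 35.6]), 79.8, 227) (array([ 514.9, -274.6]), array([56. , 35.7]), 79.9, 2706)
```

View pics/w2.png

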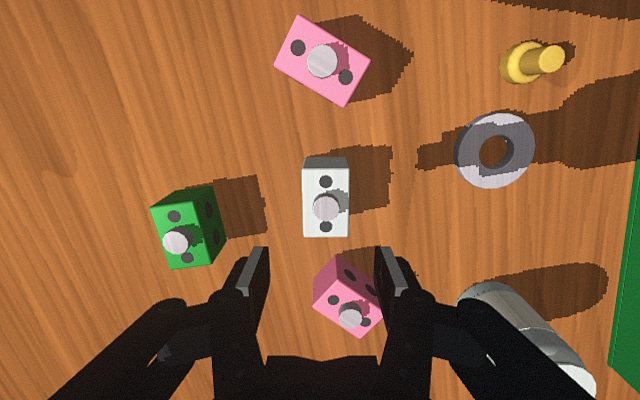

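The block is at (325,200), centred and square between the open fingers, with the decoys clear of them. I'll shift a little and descend.

carry_out(
  series=[
    [[0.1,0.165,0.5],0,0.62],
    [[0,0,1],0,0.62],
    [[0,0,1],0,0.62],
    [[0,0,1],0,0.62],
    [[0,0,1],0,0.62],
    [[0,0,0.5],0,0.62],
    [[0,0,0.5],0,0.62],
    [[0,0,0],0,0.62],
  ],
)

```text
time: 5.0
position: [0.5149, -0.2735, 0.0128]
tool_rot: [-3.141, -0.0, 1.397]
force: [0.1, 0.3, -0.1]
opening: 0.0533
grip_force: 0.0
```

carry_out(
  newtons=50,
  series=[
    [[0,0,0],0,0],
    [[0,0,0],0,0],
    [[0,0,0],0,0],
    [[0,0,0],0,0],
    [[0,0,0],0,0],
  ],
)

```text
time: 5.62
position: [0.5158, -0.2739, 0.0141]
tool_rot: [3.14, 0.001, 1.396]
force: [-1.1, -0.2, 5.9]
opening: 0.0354
grip_force: 52.5
```

carry_out(
  series=[
    [[0,0,-1],0,0],
    [[0,0,-1],0,0],
    [[0,0,-1],0,0],
    [[0,0,-1],0,0],
    [[1,-0.12,-1],0,0],
    [[1,-0.12,-1],0,0],
    [[1,-0.12,-1],0,0],
    [[1,-0.12,-1],0,0],
  ],
)

```text
time: 6.62
position: [0.5197, -0.1905, 0.1745]
tool_rot: [-3.142, -0.0, 1.399]
force: [1.4, 0.5, -3.2]
opening: 0.0352
grip_force: 51.5
```

carry_out(
  series=[
    [[1,-0.12,-1],0,0],
    [[1,-0.12,-1],0,0],
    [[1,-0.12,0],0,0],
    [[1,-0.12,0],0,0],
    [[1,-0.12,0],0,0],
    [[1,-0.12,0],0,0],
    [[1,-0.12,0],0,0],
    [[1,-0.12,0],0,0],
  ],
)

```text
time: 7.62
position: [0.5274, -0.0304, 0.2123]
tool_rot: [-3.139, 0.0, 1.398]
force: [-0.2, -0.9, -2.1]
opening: 0.0347
grip_force: 51.7
```

carry_out(
  series=[
    [[1,-0.12,0],-0.095,0],
    [[1,-0.12,0],-0.095,0],
    [[0,0,0],0,0],
    [[0,0,0],0,0],
  ],
)

```text
time: 8.12
position: [0.5272, 0.0069, 0.2127]
tool_rot: [-3.14, 0.001, 1.692]
force: [0.1, -0.8, -3.0]
opening: 0.0349
grip_force: 51.5
```

```bash
python3 - <<'E'
from h import *
togo(.535,.12,96.8)
s=snap('wrist'); save(s,'w3'); np.savez('/tmp/w3.npz',**s)
E
```

```text
pos [0.5272 0.0069 0.2127] yaw 96.97 t 8.125 F [ 0.1 -0.8 -3. ] M [-0.009  0.007  0.072] open 0.0349 j [ 0.41  0.33 -0.6   1.59  0.19  1.28 -0.09]
tool shift (units) [ 5.565  1.071 -0.009] turn units 0.0019
```

View pics/w3.png

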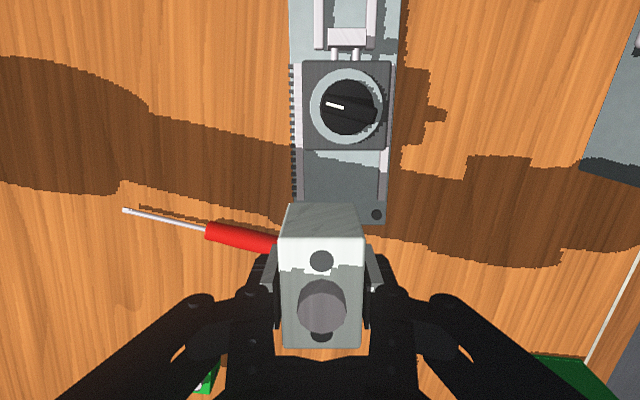

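The wrist view shows the block held upright, the carriage and knob at (348,105), the pad at (347,37) and the rails at x≈319 and 377. The fixture is nearly in line with the tool. I'll go nearer to see the channel and jaw.

carry_out(
  series=[
    [[1,0.2,0],0,0],
    [[1,0.2,0],0,0],
    [[1,0.2,0],0,0],
    [[1,0.2,0],0,0],
    [[1,0.2,0],0,0],
    [[0.5,0.1,0],0,0],
    [[0,0,0],0,0],
    [[0,0,0],0,0],
  ],
)

```text
time: 9.18
position: [0.5361, 0.118, 0.2131]
tool_rot: [-3.141, 0.001, 1.693]
force: [-0.4, 0.0, -3.2]
opening: 0.0355
grip_force: 51.6
```

```bash
python3 - <<'E'
from h import *
togo(.535,.12,96.8)
s=snap('wrist'); save(s,'w4'); np.savez('/tmp/w4.npz',**s)
E
```

```text
pos [0.5361 0.118  0.2131] yaw 96.98 t 9.175 F [-0.4  0.  -3.2] M [-0.015 -0.001  0.007] open 0.0355 j [ 0.21  0.39 -0.63  1.53  0.23  1.31 -0.32]
tool shift (units) [ 0.105 -0.04  -0.   ] turn units 0.002
```

View pics/w4.png

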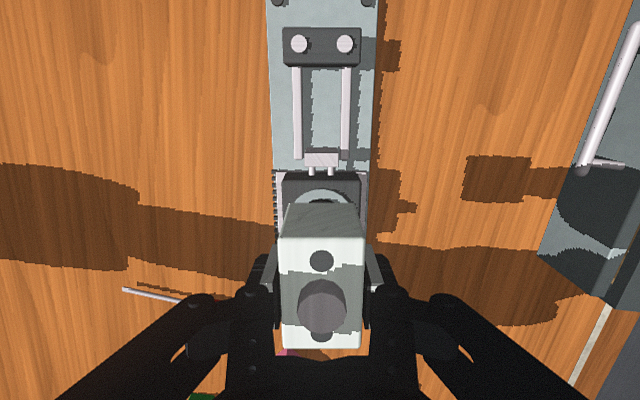

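The view shows the far jaw at (322,46), both rails (x≈297 and 346, rows 68–158), and the pad at (322,159). Next I'll fit the plate edges, rails, pad and jaw face by casting rays.

```bash
python3 - <<'E'
from h import *
def fit(P):
    P=np.array(P); c=np.polyfit(P[:,1],P[:,0],1)
    for _ in range(3):
        r=P[:,0]-np.polyval(c,P[:,1]); k=abs(r)<max(1.5*np.std(r),.0004); c=np.polyfit(P[k,1],P[k,0],1)
    return c,np.std(r[k]),k.sum()
for n,rows,cols,ref in(('w4',range(5,160),(250,400),.2),('w3',range(2,200),(270,415),.05)):
    s=load(n); hsv=cv2.cvtColor(s['frame'],cv2.COLOR_RGB2HSV); sat=hsv[...,1]<90
    L=[];Rr=[]
    for v in rows:
        u=np.where(sat[v,cols[0]:cols[1]])[0]+cols[0]
        if len(u)>40: L.append(ray(s,u[0]-.5,v,.012)); Rr.append(ray(s,u[-1]+.5,v,.012))
    a,b=fit(L),fit(Rr); 
    for q in (a,b): print(n,'edge: x at y=.12',np.polyval(q[0],.12).round(4),'axis deg',90-np.degrees(np.arctan(q[0][0])).round(2),q[1].round(5),q[2])
s=load('w4'); g=cv2.cvtColor(s['frame'],cv2.COLOR_RGB2GRAY); w=cloud(s)
for v in (80,100,120,140,150): print(v,g[v,286:360].tolist())
for u in (310,322,334): print(u,list(zip(range(20,175),g[20:175,u].tolist(),(w[20:175,u,2]*1000).round().tolist()))[36:60],list(zip(range(120,175),g[120:175,u].tolist(),(w[120:175,u,2]*1000).round().tolist()))[22:55])
E
```

```text
w4 edge: x at y=.12 0.4799 axis deg 96.71 0.00027 136
w4 edge: x at y=.12 0.5905 axis deg 96.9 0.00027 136
w3 edge: x at y=.12 0.4797 axis deg 96.49 0.00053 169
w3 edge: x at y=.12 0.5902 axis deg 96.82 0.00028 176
80 [182, 178, 182, 181, 174, 185, 230, 226, 221, 221, 216, 221, 214, 210, 164, 81, 78, 102, 102, 101, 94, 100, 96, 99, 115, 191, 181, 180, 178, 180, 178, 180, 180, 183, 179, 181, 178, 180, 181, 175, 182, 181, 176, 180, 175, 174, 178, 178, 173, 177, 186, 174, 180, 178, 175, 165, 236, 223, 218, 219, 215, 217, 212, 206, 157, 79, 94, 97, 100, 101, 96, 97, 94, 93]
100 [183, 181, 180, 183, 184, 171, 180, 235, 224, 220, 216, 217, 216, 213, 195, 102, 69, 106, 101, 100, 103, 102, 107, 102, 101, 96, 113, 195, 187, 183, 180, 179, 177, 180, 182, 177, 181, 181, 179, 179, 182, 177, 181, 178, 181, 180, 182, 181, 183, 181, 182, 184, 180, 174, 177, 179, 233, 218, 214, 210, 215, 212, 211, 199, 98, 83, 103, 101, 101, 106, 102, 94, 118, 196]
120 [186, 181, 183, 184, 181, 180, 190, 223, 225, 222, 213, 216, 219, 217, 210, 136, 73, 100, 105, 108, 102, 100, 104, 106, 96, 90, 109, 195, 182, 178, 1
[... 3157 characters left out ...]
(73, 176, 14.0), (74, 175, 12.0), (75, 178, 13.0), (76, 176, 12.0), (77, 180, 13.0), (78, 176, 12.0), (79, 179, 13.0)] [(142, 185, 12.0), (143, 182, 12.0), (144, 183, 14.0), (145, 187, 13.0), (146, 191, 12.0), (147, 128, 23.0), (148, 75, 28.0), (149, 87, 34.0), (150, 89, 42.0), (151, 85, 47.0), (152, 63, nan), (153, 187, 54.0), (154, 220, 52.0), (155, 212, 54.0), (156, 208, 56.0), (157, 213, 54.0), (158, 212, 55.0), (159, 206, 53.0), (160, 205, 54.0), (161, 203, 54.0), (162, 201, 54.0), (163, 206, 55.0), (164, 206, 54.0), (165, 220, 53.0), (166, 182, 54.0), (167, 106, 36.0), (168, 70, 38.0), (169, 84, 12.0), (170, 78, 19.0), (171, 64, 24.0), (172, 58, 29.0), (173, 50, 33.0), (174, 45, 37.0)]
```

```bash
python3 - <<'E'
from h import *
s=load('w4'); th=np.radians(96.75); ay=np.array([np.cos(th),np.sin(th)]); ax=np.array([ay[1],-ay[0]])
C=np.array([.5352,.12])   # reference on centre line
def fr(u,v,z): p=ray(s,u,v,z)[:2]-C; return (np.array([p@ax,p@ay])*1000).round(1)
for v,l,r in((80,299.9,341.5),(100,300.6,341.5),(120,300.9,340.7),(140,301.0,340.6)): print('rails in',fr(l,v,.024),fr(r,v,.024))
for u in(310,322,334): print('jaw top',fr(u,63.3,.052),'bottom',fr(u,66.7,.012),'pad top',fr(u,152.4,.0545),'bot',fr(u,146.8,.020))
print('railend',fr(297,158.5,.024)); 
g=cv2.cvtColor(s['frame'],cv2.COLOR_RGB2GRAY); print('L',g[150:172,297].tolist())
g3=load('w3'); w=cloud(g3); hsv=cv2.cvtColor(g3['frame'],cv2.COLOR_RGB2HSV)
q=w[sel(w,[.4,-.1,.055],[.65,.3,.0655])]-[*C,0]; q2=np.c_[q[:,:2]@ax,q[:,:2]@ay]; q2=q2[abs(q2[:,0])<45]
print('carr top',(np.percentile(q2,[1,99],axis=0)*1000).round(1).tolist(),len(q2))
# knob bar top
m=sel(w,[.48,.03,.098],[.6,.14,.112]); cs,_=cv2.findContours(m.astype(np.uint8),0,1); k=max(cs,key=cv2.contourArea)[:,0]
P=np.array([ray(g3,u,v,.104) for u,v in k]); print('bar',rect(P),rect(w[m]))
# disc: z ~.074
m=sel(w,[.48,.03,.070],[.6,.14,.112]); cs,_=cv2.findContours(m.astype(np.uint8),0,1); k=max(cs,key=cv2.contourArea)[:,0]
print('all knob',rect(w[m]), 'ellipse px',cv2.fitEllipse(k))
E
```

```text
rails in [-21.5  91.6] [20.1 91.7]
rails in [-21.2  72.4] [20.6 72.6]
rails in [-21.2  52.6] [20.2 52.7]
rails in [-21.4  31.9] [20.6 32.1]
jaw top [-10.3 104.6] bottom [-11.8 104.8] pad top [-10.8  24.2] bot [-12.1  24. ]
jaw top [  0.5 104.7] bottom [  0.5 104.9] pad top [ 0.9 24.3] bot [ 0.9 24.1]
jaw top [ 11.3 104.7] bottom [ 12.8 104.9] pad top [12.6 24.3] bot [13.9 24.2]
railend [-26.1  12. ]
L [211, 213, 215, 212, 212, 207, 213, 216, 196, 153, 175, 188, 191, 189, 188, 192, 189, 191, 202, 146, 91, 89]
carr top [[-39.2, -80.7], [39.5, 20.2]] 3769
bar (array([540.1,  78.5]), array([13.8, 43.3]), 81.8, 130) (array([540.3,  78.5]), array([14. , 43.7]), 81.8, 1005)
all knob (array([540.2,  78.5]), array([46.2, 46.4]), 6.6, 2461) ellipse px ((347.34918212890625, 106.79918670654297), (54.845027923583984, 55.83314895629883), 123.75291442871094)
```

The gap from pad to jaw is about 80.5 mm. That makes the nest ≈67 mm along from my reference, at about (0.527, 0.187), yaw 96.75°. I'll check how the block sits in the hand using the same camera.

```bash
python3 - <<'E'
from h import *
s=load('w4'); w=cloud(s); T=np.linalg.inv(s['pose']@np.linalg.inv(s['T_tool_cam']))
t=w@T[:3,:3].T+T[:3,3]   # tool coords
print('cam in tool',s['T_tool_cam'][:3,3].round(4))
m=sel(t,[-.04,-.03,-.05],[.05,.03,-.02])&(np.mgrid[:400,:640][0]<352)
q=t[m]; print('z med',np.median(q[:,2]),len(q))
zt=np.median(q[:,2]); m&=abs(t[...,2]-zt)<.003
for lo in range(-25,29,6):
    k=m&(t[...,0]>lo/1000)&(t[...,0]<(lo+6)/1000); 
    if k.sum()>50: print(lo,(np.percentile(t[k][:,1],[.5,99.5])*1000).round(1),k.sum())
print('x ext',(np.percentile(t[m][:,0],[.5,99.5])*1000).round(1))
g=cv2.cvtColor(s['frame'],cv2.COLOR_RGB2GRAY)
for v in(245,255): print(v,g[v,268:290].tolist(),g[v,352:375].tolist())
E
```

```text
cam in tool [ 0.0807  0.     -0.1432]
z med -0.031654163375546066 12952
-25 [-17.7  17.9] 837
-19 [-17.8  17.6] 514
-13 [-17.7  17.8] 406
-7 [-17.7  17.8] 428
-1 [-17.7  17.8] 571
5 [-29.4  29.5] 1275
11 [-23.5  23.7] 1258
17 [-17.7  17.8] 1184
23 [-17.5  17.5] 966
x ext [-27.8  26.8]
245 [77, 83, 80, 84, 95, 97, 95, 88, 94, 178, 255, 248, 244, 241, 241, 242, 239, 239, 238, 238, 235, 237] [237, 235, 238, 238, 241, 240, 238, 239, 238, 240, 229, 184, 141, 100, 78, 83, 86, 85, 88, 85, 72, 75, 77]
255 [53, 100, 93, 94, 94, 98, 93, 96, 80, 124, 248, 253, 245, 240, 238, 240, 239, 240, 238, 239, 237, 237] [237, 236, 238, 240, 239, 239, 236, 238, 237, 241, 209, 165, 119, 80, 88, 80, 85, 85, 89, 83, 88, 90, 87]
```

carry_out(
  series=[
    [[1,-0.01,0],0.0026,0],
    [[1,-0.01,0],0,0],
    [[1,-0.01,0.3],0,0],
    [[0.5,-0.01,0.8],0,0],
    [[0,0,1],0,0],
    [[0,0,1],0,0],
    [[0,0,1],0,0],
    [[0,0,1],0,0],
  ],
)

```text
time: 10.22
position: [0.5265, 0.1874, 0.1095]
tool_rot: [-3.14, 0.002, 1.689]
force: [-0.3, 0.1, -4.0]
opening: 0.0354
grip_force: 51.6
```

carry_out(
  series=[
    [[0,0,1],0,0],
    [[0,0,1],0,0],
    [[0,0,0.9],0,0],
    [[0,0,0],0,0],
    [[0,0,0],0,0],
  ],
)

```text
time: 10.85
position: [0.5271, 0.1893, 0.0537]
tool_rot: [3.141, -0.0, 1.691]
force: [0.3, -0.8, -2.4]
opening: 0.0354
grip_force: 51.4
```

```bash
python3 - <<'E'
from h import *
togo(.5268,.1873,96.75)
s=snap('wrist'); save(s,'w5'); np.savez('/tmp/w5.npz',**s)
E
```

```text
pos [0.5271 0.1893 0.0537] yaw 96.87 t 10.85 F [ 0.3 -0.8 -2.4] M [ 0.044 -0.119 -0.028] open 0.0354 j [ 0.05  0.57 -0.59  1.7   0.36  0.99 -0.55]
tool shift (units) [-0.096 -0.028 -0.   ] turn units 0.0013
```

View pics/w5.png

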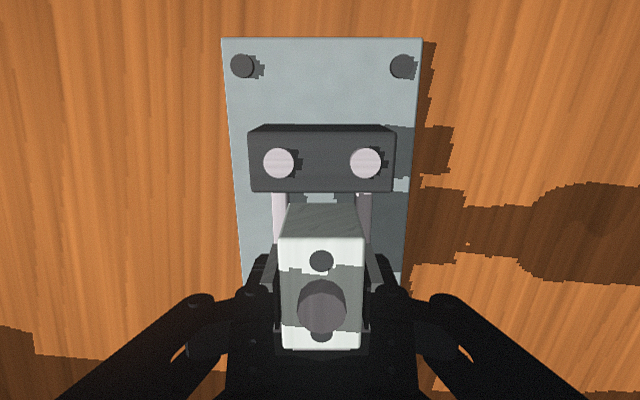

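The block is centred over the channel, with rails visible on either side at x≈280 and 364 and the jaw ahead with a gap. I'll lower it.

carry_out(
  series=[
    [[-0.09,-0.02,0.4],0.001,0],
    [[0,0,0.4],0,0],
    [[0,0,0.3],0,0],
    [[0,0,0.2],0,0],
    [[0,0,0.1],0,0],
    [[0,0,0],0,0],
  ],
)

```text
time: 11.65
position: [0.5262, 0.1873, 0.0261]
tool_rot: [-3.141, 0.001, 1.689]
force: [-3.2, -1.8, 5.2]
opening: 0.0349
grip_force: 52.3
```

carry_out(
  series=[
    [[0,0,0],0,0.62],
    [[0,0,0],0,0.62],
    [[0,0,0],0,0.62],
    [[0,0,0],0,0.62],
  ],
)

```text
time: 12.15
position: [0.5265, 0.1874, 0.0253]
tool_rot: [3.141, -0.0, 1.689]
force: [0.4, -0.4, -0.3]
opening: 0.0527
grip_force: 0.0
```

carry_out(
  series=[
    [[0,0,-0.6],0,0.62],
    [[0,0,-1],0,0.62],
    [[0,0,-1],0,0.62],
    [[0,0,-1],0,0.62],
    [[0,0,-1],0,0.62],
    [[0,0,-1],0,0.62],
    [[0,0,-1],0,0.62],
    [[0,0,0],0,0.62],
  ],
)

```text
time: 13.15
position: [0.5277, 0.1883, 0.1597]
tool_rot: [3.137, -0.001, 1.689]
force: [-0.3, 0.6, -0.2]
opening: 0.053
grip_force: 0.0
```

```bash
python3 - <<'E'
from h import *
togo(.5401,.0785,96.75)
s=snap('wrist'); save(s,'w6'); np.savez('/tmp/w6.npz',**s)
E
```

```text
pos [0.5277 0.1883 0.1597] yaw 96.8 t 13.15 F [-0.3  0.6 -0.2] M [0.021 0.019 0.02 ] open 0.053 j [ 0.08  0.45 -0.64  1.58  0.28  1.2  -0.49]
tool shift (units) [-5.524 -0.035 -0.007] turn units 0.0006
```

View pics/w6.png

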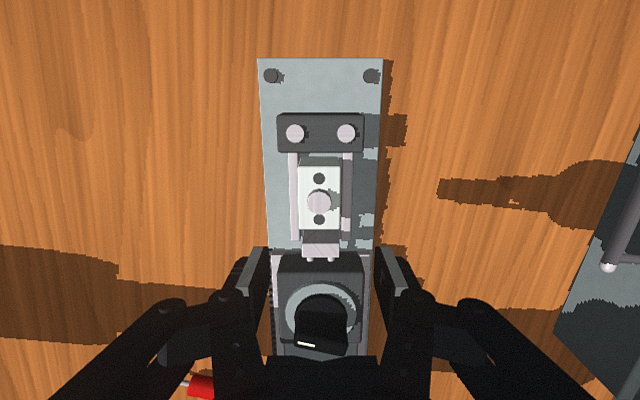

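The block sits upright in the channel at (319,200) with air to the jaw (rows 152–158) and to the pad at (319,248). Next I go over the knob and turn to its bar (171.8°).

carry_out(
  series=[
    [[-0.92,0,0],0,0.5],
    [[-0.92,0,0],0,0.5],
    [[-0.92,0,0],0,0.5],
    [[-0.92,0,0],0,0.5],
    [[-0.92,0,0],0,0.5],
    [[-0.92,-0.03,0],0,0.5],
    [[0,0,0],-0.115,0.5],
    [[0,0,0],-0.115,0.5],
  ],
)

```text
time: 14.2
position: [0.539, 0.0766, 0.1573]
tool_rot: [-3.142, 0.0, 2.056]
force: [0.4, 0.1, 0.1]
opening: 0.0429
grip_force: 0.0
```

carry_out(
  series=[
    [[0,0,0],-0.115,0.5],
    [[0,0,0],-0.115,0.5],
    [[0,0,0],-0.115,0.5],
    [[0,0,0],-0.115,0.5],
    [[0,0,0],-0.115,0.5],
    [[0,0,0],-0.028,0.5],
    [[0,0,0],0,0.5],
    [[0,0,0],0,0.5],
  ],
)

```text
time: 15.2
position: [0.5389, 0.0773, 0.1573]
tool_rot: [-3.141, 0.0, 2.997]
force: [0.1, 1.4, -1.1]
opening: 0.0428
grip_force: 0.0
```

```bash
python3 - <<'E'
from h import *
s6=load('w6'); w=cloud(s6); C=np.array([.5352,.12]); th=np.radians(96.75); ay=np.array([np.cos(th),np.sin(th)]); ax=np.array([ay[1],-ay[0]])
hsv=cv2.cvtColor(s6['frame'],cv2.COLOR_RGB2HSV)
m=sel(w,[.48,.14,.053],[.57,.26,.07])&(hsv[...,2]>50); m[:, :295]=0; m[:,345:]=0; m[:155]=0; m[236:]=0
q=w[m]-[*C,0]; q2=np.c_[q[:,:2]@ax,q[:,:2]@ay]; print('block',rect(q2),'z',np.percentile(q[:,2],[5,50,95]).round(4))
togo(.5401,.0785,171.8)
s=snap('wrist'); save(s,'w7'); np.savez('/tmp/w7.npz',**s); w=cloud(s)
m=sel(w,[.48,.03,.097],[.6,.14,.115])&(np.mgrid[:400,:640][0]<345); m[:, :270]=0; m[:,375:]=0
n,l,st,c=cv2.connectedComponentsWithStats(m.astype(np.uint8)); k=1+st[1:,4].argmax(); m=l==k; print(st[k])
cs,_=cv2.findContours(m.astype(np.uint8),0,1); k=max(cs,key=cv2.contourArea)[:,0]
print('bar',rect(np.array([ray(s,u,v,.104) for u,v in k])),rect(w[m]))
E
```

```text
block (array([-1.1, 67.3]), array([36. , 55.7]), 0.1, 2730) z [0.0562 0.0576 0.0678]
pos [0.5389 0.0773 0.1573] yaw 171.71 t 15.2 F [ 0.1  1.4 -1.1] M [0.001 0.023 0.001] open 0.0428 j [ 0.46  0.5  -0.9   1.62  0.41  1.22  0.91]
tool shift (units) [-0.05  0.07 -0.  ] turn units -0.001
[ 313  187   21   61 1214]
bar (array([538.4,  78.5]), array([13.4, 44.1]), 82.4, 150) (array([539.4,  78.4]), array([13.7, 43.7]), 82.2, 1214)
```

The bar is confirmed at (0.5397, 0.0785), yaw 172°. I'll descend and grip it.

carry_out(
  series=[
    [[-0.03,0.065,0.5],-0.003,0.5],
    [[0,0,1],0,0.5],
    [[0,0,1],0,0.5],
    [[0,0,0.8],0,0.5],
    [[0,0,0.4],0,0.5],
    [[0,0,0.2],0,0.5],
    [[0,0,0],0,0.5],
    [[0,0,0],0,0.5],
  ],
)

```text
time: 16.25
position: [0.5402, 0.079, 0.0799]
tool_rot: [3.141, 0.001, 3.003]
force: [0.3, -0.4, -0.1]
opening: 0.0429
grip_force: 0.0
```

```bash
python3 - <<'E'
from h import *
togo(.5397,.0785,172.0)
E
```

```text
pos [0.5402 0.079  0.0799] yaw 172.03 t 16.25 F [ 0.3 -0.4 -0.1] M [ 0.002 -0.034  0.001] open 0.0429 j [ 0.42  0.58 -0.85  1.71  0.49  1.07  0.85]
tool shift (units) [ 0.019 -0.029 -0.   ] turn units 0.0003
```

carry_out(
  newtons=70,
  series=[
    [[0,-0.02,0],0,0],
    [[0,0,0],0,0],
    [[0,0,0],0,0],
    [[0,0,0],0,0],
    [[0,0,0],0,0],
    [[0,0,0],0,0],
  ],
)

```text
time: 17.0
position: [0.5399, 0.0785, 0.0798]
tool_rot: [3.141, 0.001, 3.003]
force: [-0.7, -0.6, 5.2]
opening: 0.0129
grip_force: 69.1
```

```bash
python3 - <<'E'
from h import *
togo(.5397,.0785,172.0)
psi=172.0; 
for i in range(26):
    a=np.radians(96.75-(psi-2.5)); mm=np.radians(5)*12; print(i,psi,(np.array([np.cos(a),-np.sin(a)])*mm/20).round(3)); psi-=5
E
```

```text
pos [0.5399 0.0785 0.0798] yaw 172.03 t 17.0 F [-0.7 -0.6  5.2] M [-0.108  0.082 -0.061] open 0.0129 j [ 0.42  0.58 -0.85  1.71  0.49  1.07  0.85]
tool shift (units) [ 0.011 -0.004 -0.   ] turn units 0.0003
0 172.0 [0.016 0.05 ]
1 167.0 [0.02  0.048]
2 162.0 [0.024 0.047]
3 157.0 [0.028 0.044]
4 152.0 [0.032 0.042]
5 147.0 [0.035 0.039]
6 142.0 [0.038 0.036]
7 137.0 [0.041 0.032]
8 132.0 [0.044 0.028]
9 127.0 [0.046 0.024]
10 122.0 [0.048 0.02 ]
11 117.0 [0.05  0.016]
12 112.0 [0.051 0.012]
13 107.0 [0.052 0.007]
14 102.0 [0.052 0.003]
15 97.0 [ 0.052 -0.002]
16 92.0 [ 0.052 -0.007]
17 87.0 [ 0.051 -0.011]
18 82.0 [ 0.05  -0.016]
19 77.0 [ 0.048 -0.02 ]
20 72.0 [ 0.047 -0.024]
21 67.0 [ 0.044 -0.028]
22 62.0 [ 0.042 -0.032]
23 57.0 [ 0.039 -0.035]
24 52.0 [ 0.036 -0.038]
25 47.0 [ 0.032 -0.041]
```

carry_out(
  series=[
    [[0.016,0.05,0],0.0556,0],
    [[0.02,0.048,0],0.0556,0],
    [[0.024,0.047,0],0.0556,0],
    [[0.028,0.044,0],0.0556,0],
    [[0,0,0],0,0],
    [[0,0,0],0,0],
  ],
)

```text
time: 17.75
position: [0.5394, 0.0828, 0.0797]
tool_rot: [3.141, 0.001, 2.655]
force: [-0.1, 0.0, 5.8]
opening: 0.0124
grip_force: 69.4
```

```bash
cat >> h.py <<'E'
def chk():
    o=env.observe(); ps=np.degrees(o['tool_rot'][2]); th=np.radians(172-ps); p=np.array([.5398,.0785])+.012*th*np.array([np.cos(np.radians(96.75)),np.sin(np.radians(96.75))])
    print('turned rad',round(th,3),'F',o['force'].round(1),'M',o['moment'].round(3),'j7',o['joints'][6].round(2)); togo(p[0],p[1])
E
python3 -c "
from h import *
chk()"
```

```text
turned rad 0.347 F [-0.1  0.   5.8] M [-0.108  0.052  0.182] j7 0.54
pos [0.5394 0.0828 0.0797] yaw 152.13 t 17.75 F [-0.1  0.   5.8] M [-0.108  0.052  0.182] open 0.0124 j [ 0.37  0.55 -0.77  1.71  0.43  1.05  0.54]
tool shift (units) [ 0.003 -0.008 -0.   ] turn units None
```

Moment 0.18–0.24 Nm and no side load, so the grip and path are good. I'll carry on.

carry_out(
  series=[
    [[0.032,0.042,0],0.0556,0],
    [[0.035,0.039,0],0.0556,0],
    [[0.038,0.036,0],0.0556,0],
    [[0.041,0.032,0],0.0556,0],
    [[0.044,0.028,0],0.0556,0],
    [[0.046,0.024,0],0.0556,0],
    [[0.048,0.02,0],0.0556,0],
    [[0,0,0],0,0],
  ],
)

```text
time: 18.75
position: [0.5386, 0.0901, 0.0797]
tool_rot: [3.14, 0.001, 2.044]
force: [0.9, -0.2, 5.6]
opening: 0.0124
grip_force: 69.3
```

```bash
python3 -c "
from h import *
chk()"
```

```text
turned rad 0.958 F [ 0.9 -0.2  5.6] M [ 0.013 -0.243  0.177] j7 -0.01
pos [0.5386 0.0901 0.0797] yaw 117.13 t 18.75 F [ 0.9 -0.2  5.6] M [ 0.013 -0.243  0.177] open 0.0124 j [ 0.26  0.51 -0.62  1.71  0.34  1.02 -0.01]
tool shift (units) [-0.006 -0.011 -0.   ] turn units None
```

carry_out(
  series=[
    [[0.05,0.012,0],0.0556,0],
    [[0.051,0.01,0],0.0556,0],
    [[0.052,0.007,0],0.0556,0],
    [[0.052,0.003,0],0.0556,0],
    [[0.052,-0.002,0],0.0556,0],
    [[0.052,-0.007,0],0.0556,0],
    [[0.051,-0.011,0],0.0556,0],
    [[0,0,0],0,0],
  ],
)

```text
time: 19.75
position: [0.5377, 0.0974, 0.0797]
tool_rot: [3.139, -0.001, 1.433]
force: [1.6, 0.6, 4.6]
opening: 0.013
grip_force: 69.2
```

```bash
python3 -c "
from h import *
chk()
for i in range(5): print(env.observe()['moment'][2])"
```

```text
turned rad 1.569 F [1.6 0.6 4.6] M [ 0.125 -0.566  0.168] j7 -0.57
pos [0.5377 0.0974 0.0797] yaw 82.13 t 19.75 F [1.6 0.6 4.6] M [ 0.125 -0.566  0.168] open 0.013 j [ 0.15  0.48 -0.49  1.72  0.26  1.   -0.57]
tool shift (units) [-0.01  -0.006 -0.   ] turn units None
0.1678715100601274
0.1678715100601274
0.1678715100601274
0.1678715100601274
0.1678715100601274
```

carry_out(
  series=[
    [[0.05,-0.017,0],0.0556,0],
    [[0.048,-0.02,0],0.0556,0],
    [[0.023,-0.012,0],0.0278,0],
    [[0.022,-0.012,0],0.0278,0],
    [[0,0,0],0,0],
  ],
)

```text
time: 20.38
position: [0.5373, 0.1003, 0.0798]
tool_rot: [3.139, -0.002, 1.171]
force: [3.5, 0.4, 4.9]
opening: 0.0124
grip_force: 69.2
```

```bash
python3 -c "
from h import *
chk()"
```

```text
turned rad 1.831 F [3.5 0.4 4.9] M [ 0.096 -0.817  0.249] j7 -0.81
pos [0.5373 0.1003 0.0798] yaw 67.1 t 20.375 F [3.5 0.4 4.9] M [ 0.096 -0.817  0.249] open 0.0124 j [ 0.1   0.47 -0.43  1.72  0.23  1.   -0.81]
tool shift (units) [-0.003 -0.004 -0.   ] turn units None
```

carry_out(
  series=[
    [[0.022,-0.013,0],0.0278,0],
    [[0,0,0],0,0],
  ],
)

```text
time: 20.62
position: [0.5371, 0.1008, 0.0798]
tool_rot: [3.139, -0.002, 1.127]
force: [3.9, 1.2, 4.0]
opening: 0.0129
grip_force: 69.2
```

```bash
python3 -c "
from h import *
chk()"
```

```text
turned rad 1.875 F [3.9 1.2 4. ] M [ 0.197 -0.862  0.277] j7 -0.85
pos [0.5371 0.1008 0.0798] yaw 64.57 t 20.625 F [3.9 1.2 4. ] M [ 0.197 -0.862  0.277] open 0.0129 j [ 0.1   0.47 -0.42  1.72  0.22  1.   -0.85]
tool shift (units) [0.002 0.001 0.   ] turn units None
```

carry_out(
  series=[
    [[0.022,-0.014,0],0.0278,0],
    [[0,0,0],0,0],
  ],
)

```text
time: 20.88
position: [0.537, 0.1013, 0.0797]
tool_rot: [3.14, -0.002, 1.083]
force: [5.3, 0.9, 4.2]
opening: 0.013
grip_force: 69.2
```

```bash
python3 -c "
from h import *
chk()"
```

```text
turned rad 1.919 F [5.3 0.9 4.2] M [ 0.211 -1.067  0.224] j7 -0.89
pos [0.537  0.1013 0.0797] yaw 62.05 t 20.875 F [5.3 0.9 4.2] M [ 0.211 -1.067  0.224] open 0.013 j [ 0.09  0.47 -0.41  1.72  0.22  0.99 -0.89]
tool shift (units) [0.004 0.005 0.   ] turn units None
```

carry_out(
  series=[
    [[0.04,0.02,0],0.0278,0],
    [[0,0,0],0,0],
  ],
)

```text
time: 21.12
position: [0.5371, 0.1019, 0.0797]
tool_rot: [3.141, -0.001, 1.039]
force: [4.5, 0.3, 5.6]
opening: 0.0125
grip_force: 69.3
```

```bash
python3 -c "
from h import *
chk()"
```

```text
turned rad 1.963 F [4.5 0.3 5.6] M [ 0.154 -0.852  0.243] j7 -0.93
pos [0.5371 0.1019 0.0797] yaw 59.54 t 21.125 F [4.5 0.3 5.6] M [ 0.154 -0.852  0.243] open 0.0125 j [ 0.08  0.47 -0.4   1.72  0.21  1.   -0.93]
tool shift (units) [-0.002 -0.005 -0.   ] turn units None
```

carry_out(
  series=[
    [[0.02,-0.015,0],0.0278,0],
    [[0,0,0],0,0],
  ],
)

```text
time: 21.38
position: [0.5371, 0.1024, 0.0797]
tool_rot: [3.141, -0.001, 0.996]
force: [3.2, 0.5, 5.9]
opening: 0.0124
grip_force: 69.3
```

```bash
python3 -c "
from h import *
chk()"
```

```text
turned rad 2.006 F [3.2 0.5 5.9] M [ 0.211 -0.883  0.265] j7 -0.97
pos [0.5371 0.1024 0.0797] yaw 57.04 t 21.375 F [3.2 0.5 5.9] M [ 0.211 -0.883  0.265] open 0.0124 j [ 0.07  0.47 -0.39  1.72  0.21  0.99 -0.97]
tool shift (units) [-0.001 -0.005 -0.   ] turn units None
```

carry_out(
  series=[
    [[0.02,-0.016,0],0.0278,0],
    [[0,0,0],0,0],
  ],
)

```text
time: 21.62
position: [0.5371, 0.1029, 0.0797]
tool_rot: [3.141, -0.001, 0.952]
force: [4.3, 1.0, 5.9]
opening: 0.0126
grip_force: 69.3
```

```bash
python3 -c "
from h import *
chk()"
```

```text
turned rad 2.05 F [4.3 1.  5.9] M [ 0.206 -0.868  0.258] j7 -1.01
pos [0.5371 0.1029 0.0797] yaw 54.54 t 21.625 F [4.3 1.  5.9] M [ 0.206 -0.868  0.258] open 0.0126 j [ 0.06  0.47 -0.38  1.72  0.2   0.99 -1.01]
tool shift (units) [-0.002 -0.008 -0.   ] turn units None
```

carry_out(
  series=[
    [[0.025,-0.01,0],0.0278,0],
    [[0,0,0],0,0],
  ],
)

```text
time: 21.88
position: [0.5371, 0.1034, 0.0797]
tool_rot: [3.141, -0.001, 0.908]
force: [3.7, 0.4, 5.2]
opening: 0.0129
grip_force: 69.4
```

```bash
python3 -c "
from h import *
chk()"
```

```text
turned rad 2.094 F [3.7 0.4 5.2] M [ 0.195 -0.843  0.246] j7 -1.05
pos [0.5371 0.1034 0.0797] yaw 52.05 t 21.875 F [3.7 0.4 5.2] M [ 0.195 -0.843  0.246] open 0.0129 j [ 0.06  0.47 -0.37  1.72  0.19  0.99 -1.05]
tool shift (units) [-0.005 -0.012 -0.   ] turn units None
```

carry_out(
  series=[
    [[0.025,-0.01,0],0.0278,0],
    [[0,0,0],0,0],
  ],
)

```text
time: 22.12
position: [0.5371, 0.1038, 0.0797]
tool_rot: [3.141, -0.001, 0.865]
force: [2.8, 0.7, 5.7]
opening: 0.0129
grip_force: 69.4
```

```bash
python3 -c "
from h import *
chk()"
```

```text
turned rad 2.137 F [2.8 0.7 5.7] M [ 0.2   -0.772  0.34 ] j7 -1.09
pos [0.5371 0.1038 0.0797] yaw 49.56 t 22.125 F [2.8 0.7 5.7] M [ 0.2   -0.772  0.34 ] open 0.0129 j [ 0.05  0.46 -0.36  1.72  0.19  0.99 -1.09]
tool shift (units) [-0.006 -0.016 -0.   ] turn units None
```

carry_out(
  series=[
    [[0.019,-0.018,0],0.0278,0],
    [[0,0,0],0,0],
  ],
)

```text
time: 22.38
position: [0.537, 0.1043, 0.0797]
tool_rot: [3.141, -0.001, 0.821]
force: [2.9, 1.1, 5.8]
opening: 0.0126
grip_force: 69.5
```

```bash
python3 -c "
from h import *
chk()"
```

```text
turned rad 2.18 F [2.9 1.1 5.8] M [ 0.182 -0.806  0.336] j7 -1.13
pos [0.537  0.1043 0.0797] yaw 47.07 t 22.375 F [2.9 1.1 5.8] M [ 0.182 -0.806  0.336] open 0.0126 j [ 0.04  0.46 -0.35  1.72  0.18  0.99 -1.13]
tool shift (units) [-0.004 -0.015 -0.   ] turn units None
```

carry_out(
  series=[
    [[0.009,-0.01,0],0.0139,0],
    [[0,0,0],0,0],
  ],
)

```text
time: 22.62
position: [0.537, 0.1045, 0.0797]
tool_rot: [3.141, -0.001, 0.8]
force: [2.7, 0.3, 5.8]
opening: 0.0126
grip_force: 69.5
```

```bash
python3 -c "
from h import *
chk()"
```

```text
turned rad 2.202 F [2.7 0.3 5.8] M [ 0.169 -0.806  0.426] j7 -1.15
pos [0.537  0.1045 0.0797] yaw 45.83 t 22.625 F [2.7 0.3 5.8] M [ 0.169 -0.806  0.426] open 0.0126 j [ 0.04  0.46 -0.35  1.72  0.18  0.99 -1.15]
tool shift (units) [-0.004 -0.018 -0.   ] turn units None
```

carry_out(
  series=[
    [[0.009,-0.006,0],0.0139,0],
    [[0,0,0],0,0],
  ],
)

```text
time: 22.88
position: [0.537, 0.1048, 0.0797]
tool_rot: [3.141, -0.001, 0.778]
force: [2.9, 0.1, 6.1]
opening: 0.0126
grip_force: 69.5
```

```bash
python3 -c "
from h import *
chk()
for i in range(8): env.snapshot('side'); print(env.observe()['moment'][2].round(3),end=' ')"
```

```text
turned rad 2.224 F [2.9 0.1 6.1] M [ 0.118 -0.819  0.45 ] j7 -1.17
pos [0.537  0.1048 0.0797] yaw 44.59 t 22.875 F [2.9 0.1 6.1] M [ 0.118 -0.819  0.45 ] open 0.0126 j [ 0.03  0.46 -0.34  1.72  0.18  0.99 -1.17]
tool shift (units) [-0.005 -0.021 -0.   ] turn units None
0.446 0.446 0.421 0.4 0.458 0.487 0.48 0.44
```

The mean moment is 0.447 Nm, which puts the clamping force at about 16–20 N, agreeing with the geometry (tight at ≈2.09 rad). I'll let go and retreat.

carry_out(
  series=[
    [[0,0,0],0,0.5],
    [[0,0,0],0,0.5],
    [[0,0,0],0,0.5],
    [[0,0,0],0,0.5],
    [[0,0,-0.5],0,0.5],
    [[0,0,-1],0,0.5],
    [[0,0,-1],0,0.5],
    [[0,0,-1],0,0.5],
  ],
)

```text
time: 24.28
position: [0.5368, 0.1047, 0.1508]
tool_rot: [3.141, -0.001, 0.776]
force: [-0.6, 0.7, -0.8]
opening: 0.0429
grip_force: 0.0
```

carry_out(
  series=[
    [[-1,0,-1],0,0.5],
    [[-1,0,-1],0,0.5],
    [[-1,0,-1],0,0.5],
    [[-1,0,0],0,0.5],
    [[0,0,0],0,0.5],
    [[0,0,0],0,0.5],
  ],
)

```text
time: 25.02
position: [0.4799, 0.0494, 0.2095]
tool_rot: [3.142, -0.001, 0.776]
force: [-0.6, 0.7, 0.1]
opening: 0.0426
grip_force: 0.0
```

```bash
python3 - <<'E'
from h import *
s=snap('wrist'); np.savez('/tmp/w8.npz',**s); w=cloud(s)
C=np.array([.5352,.12]); th=np.radians(96.75); ay=np.array([np.cos(th),np.sin(th)]); ax=np.array([ay[1],-ay[0]])
o=env.observe(); print(o['position'],o['time'],o['force'])
m=sel(w,[.46,.0,.097],[.62,.2,.115]); print('bar',rect(w[m]))
q=w[sel(w,[.4,0,.03],[.65,.35,.115])]-[*C,0]; a=np.c_[q[:,:2]@ax,q[:,:2]@ay]*1000
for nm,z0,z1,y0,y1 in(('blk/pad top',.0535,.0685,40,115),('carr',.0575,.063,-80,60)):
    k=(q[:,2]>z0)&(q[:,2]<z1)&(abs(a[:,0])<19)&(a[:,1]>y0)&(a[:,1]<y1); print(nm,np.percentile(a[k],[1,99],axis=0).round(1).tolist(),k.sum())
a2=cv2.resize(s['frame'],None,fx=1.25,fy=1.25,interpolation=cv2.INTER_CUBIC); cv2.imwrite('pics/w8.png',a2[:,:,::-1])
E
```

```text
[0.47995048 0.04956761 0.20934397] 25.075 [0.6101133  1.00353463 0.60888042]
bar (array([537.4, 104.6]), array([43.4, 14. ]), 46.5, 1071)
blk/pad top [[-18.5, 40.8], [16.5, 105.9]] 3248
carr [[-18.6, -55.1], [18.7, 59.6]] 1111
```

View pics/w8.png

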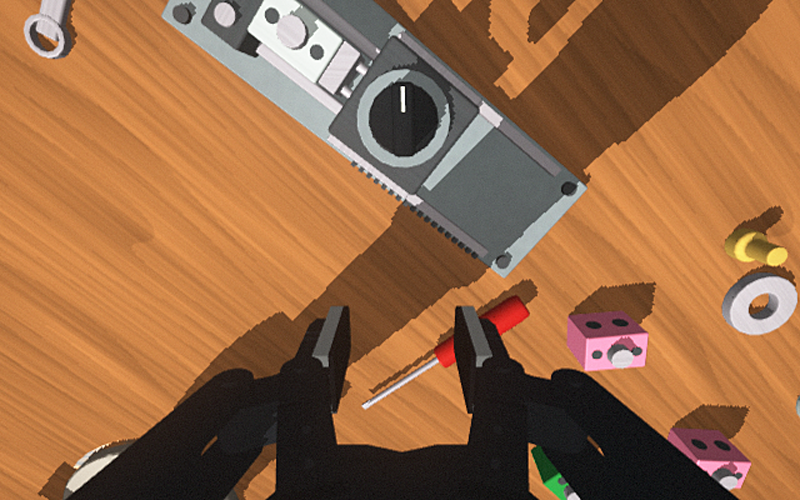

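The final picture shows the block held between the pad (345,65) and the far jaw (235,20). The knob at (403,115) has turned about 2.2 rad, and the other things look undisturbed. Every force estimate lies inside 10–30 N, so I'm handing in.

```bash
python3 -c "
from h import *
print(env.close_job())"
```

```text
the job is handed in; nothing more can be done
None
```

The block stands upright in the channel, clamped between the pad and the far jaw at an estimated 14–20 N. The knob is released, the arm is clear, nothing else on the bench was touched, and the job was handed in at about 25 s.

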